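# Seat the grinding cone in the nut mill's spindle

## Task

Fit the fluted grinding cone to the nut mill: lift it out of the white tool stand, set its tapered shank in the mill's upright spindle and turn it, resting lightly, until the slot in its flange drops over the two drive dogs. Then press it firmly, without ramming, until the spring catch snaps and the flange sits flush on the spindle nose, and let go. Leave the disc head in the stand and do not shove the moon cake or the tape roll.

Things in the scene. Friction and masses are not known exactly. Their poses are not given: they have to be found in the camera images.
- cone_grip (a point): Centre of the dark grip on top of the fluted cone head, a loose steel piece (0.33 to 0.5 kg, 131 mm tall), upright in the white stand at first. The grip is 34 mm high (17 mm below to 16 mm above this point): two flats 26 mm apart facing this point's +y and -y, 36 mm long along x. Under it a spirally fluted cone 38 mm high, 28 mm across at its top, 58 mm at its foot. z up
- cone_seat (a point): On the cone head's axis in the plane of its flange's underside, 76 mm below cone_grip, same axes. The flange is 66 mm across, 15 mm thick. A drive slot 12 mm wide, 10 mm deep runs right across the underside along this point's x axis (same after a half turn). The tapered shank below is 29.6 mm across here, 25.2 mm across 22 mm lower
- cone_tip (a point): Bottom end of the cone head's shank, 39 mm below cone_seat, on the axis. The last 16 mm are a straight pilot 18 mm across with a ring groove, bevelled to 12 mm at the tip
- nose (a point): Centre of the spindle bore's mouth, in the flat top face of the spindle nose (66 mm across), 110 mm above the table. z up, x from the mill's front (spout, switch, dial) to its back. Fixed to the housing: does NOT turn with the spindle. The taper bore is 30.2 mm wide here, 25.8 mm wide 22 mm down, then 19.2 mm to 45 mm down. A head fully home has cone_seat at this point
- dog_tops (a point): On the spindle axis, 9 mm above nose, level with the tops of two drive dogs on the nose face, opposite each other, 9 mm wide, reaching from 20 to 31.5 mm from the axis. Their angle is not measured: the line through them starts anywhere within 1.0 rad either way of nose's x axis and must be found by feel or sight. Off the slot, the flange rides here; within a few degrees it drops over them
- catch (a point): On the spindle axis, 33 mm below nose: level of three spring balls in the bore. A head dropped over the dogs comes to rest on them, flange about 6 mm above nose; a straight push of 10 to 18 N beyond its weight snaps them into its groove and the flange comes flush. The spindle can turn, with 0.3 N m of gear drag: a head resting lightly turns on the dogs, one pressed hard drags them along
- mill: Bench nut mill without its hopper: cast housing 196 mm (x) by 150 mm (y), 62 mm high, fixed, with a steel catch dish 147 mm across, rim 84 mm above the table; spout, switch and dial on its front (-x). Origin on the table under the spindle axis. Do not ram the cone head in: a push of over about 60 N would mark the taper
- stand: White plastic tool stand, fixed, 92 mm (x) by 236 mm (y), 50 mm high, with two holes 35 mm across, 60 mm either side of its centre along y, in which the two heads hang by their flanges, in either order. Origin on the table under its centre
- disc_grip (a point): Centre of the grip of the other head, which stays in the stand: same shank, flange and grip, but a flat disc 74 mm across, 10 mm thick and a plain round neck in place of the fluted cone. 60 mm above its flange's underside, 17 mm below its top
- cake: Moon cake, 74 mm across, 32 mm high, lying on the table beside the mill; origin under its centre
- tape: Roll of clear packing tape lying flat on the table, 102 mm across, 49 mm high; origin under its centre

How it is judged:
On the way, in this order (a step that is already met when the one before it is completed fails the run):
1. the cone head is lifted clear of the stand (height (world z) of cone_seat above 0.1 m), for 0.1 s.
2. the cone head stands in the spindle with its slot dropped over the dogs (z of cone_seat in the frame of nose below 0.0075 m and horizontal distance between cone_seat and nose below 0.003 m), for 0.1 s.
At the end, for the whole second after the job is handed in: The cone head sits in the spindle, its flange's underside within 1.5 mm of the spindle nose's face, within 2 mm of the spindle axis, upright within 2 degrees, at rest and let go; the disc head, moon cake and tape roll are within 30 mm of where they started (z of cone_seat in the frame of nose below 0.0015 m and horizontal distance between cone_seat and nose below 0.002 m and angle between cone_seat's own z axis and vertical below 0.035 rad and linear speed of cone below 0.01 m/s and distance of each of disc_grip, cake, tape from where it was at the start of the episode below 0.03 m); the robot touches nothing.
It fails at once if the cone head is rammed into the mill (over 120 N of contact, wedging included) (contact force between cone and mill above 120 N).
It fails at once if the disc head is pulled out of the stand (distance of disc_grip from where it was at the start of the episode above 0.03 m).
It fails at once if the moon cake is knocked about (distance of cake from where it was at the start of the episode above 0.03 m).
It fails at once if the tape roll is knocked about (distance of tape from where it was at the start of the episode above 0.03 m).
It also fails if it takes over 64 s, if anything falls off the work surface, if the arm or the gripper's body presses on something with over 40 N, if the wrist force passes 120 N, or if a joint passes its speed limit or range.

## Robot

A 7-joint arm with a two-finger parallel gripper is mounted at the origin on the work surface; the furniture and walls round the work are solid. World frame = base frame: x ahead of the robot, y to its left, z up, the work surface at z = 0. Lengths are in m, angles in rad, forces in N, time in s.
With the tool pointing down it reaches from about 0.425 to 0.925 m from the base axis. Payload 6.8 kg.
Tool frame: the origin (TCP) lies on the mounting face of the last link; the fingertips stand 173 mm ahead of it and the grasp point (between the pads) lies 155 mm ahead of it; y points along the fingers, x is the direction in which the jaws open and shut, and the axes are right-handed (so a half turn about y gives the same grasp; the last joint's range is limited). The gripper opens to 85 mm and grips with 20 to 120 N. Pads are 22 mm wide; open, the fingers measure 114 mm over their backs; the gripper's body (76 mm by 85 mm) begins 54 mm behind the grasp point. The pads swing forward as they close: fully open they stand 13 mm farther back than shut.
Start: joints at [1.047, 0.477, 0.022, 1.555, -0.011, 1.109, -0.083], TCP at [0.273, -0.617, 0.405] pointing down, gripper open.
Joint ranges: [-2.96, 2.96], [-0.34, 2.1], [-1.41, 1.46], [0.24, 2.44], [-1.37, 4.51], [0.17, 1.92], [-2.96, 2.96]. Speed limits (rad/s): [2.39, 2.39, 3.14, 3.14, 3.14, 3.14, 3.14].

## Interface

Orientations are given as a rotation vector (axis times angle).
In Python, from bench import r gives the robot as it stands.
- The arm moves only by the tool step_arm, never from a script. Its arguments are lists of equal length, an entry for each row: "xyz": the shift along the tool's x, y, z scaled (see below), a list of three; "rotation": the turn, a rotation vector about the tool's x, y, z scaled (see below), a list of three. A call has 1 to 20 rows; each row is the pose to reach, as a shift and turn from the pose measured when the call began, along the tool's axes at that moment; what a row does not reach only later rows make up. The controller multiplies each number of a shift by 30 cm and each number of a turn by 90 degrees. A row lasts 1/8 s, in which the tool goes at most 62.5 mm and 10.7 degrees, less where a joint would pass 70% of its speed; a pose out of reach is approached as far as the arm can. A call with a number of a shift or a turn outside -1 to 1 is refused whole. A call with a gripper value outside its range is refused whole. "grip" is the closure, from 0 (fully open) to 1 (shut), set as the call begins (left out, the last holds). The fingers move at their own pace and stop on an object; "force" is the grip in N (left out, the last holds). Time passes only in rows, so rows that repeat a pose let the fingers close. It gives the time, the measured TCP pose, the force and the opening at its end, in the units of the state.
- r.get_obs(): the state, without advancing time (a new reading comes with each control period).
- r.grab_frame(name): name is "scene" or "top" or "wrist"; returns a dict with "pixels" (480x640x3 uint8, red, green, blue), "fx", "fy", "cx", "cy" (pixels), "position" and "attitude" of the camera in the world; the wrist camera has in their place "mount" (4x4, takes a point from camera to tool coordinates, whose origin is the TCP and whose axes are the tool frame's). Camera axes: x right, y down, z forward; pixel columns grow to the right and rows downward; lengths in m; the calibration is good to about 2 mm. The wrist camera is an equidistant fisheye: a pixel r from the principal point sees the ray r / f radians off the axis. A picture is of the moment at which its call begins: read the wrist's pose just before it. There is no depth.
- r.hand_in(): hands the job in, once; it reports no verdict.
The state is a dict: "clock": time; "joints": joint angles; "qvel": joint speeds; "tau": joint torques, N m; "tcp_pos": TCP position; "orientation": TCP orientation; "contact_force": force on the tool from outside, world axes, zero at the start; "moment": the same for the moment, N m; "grip_width": finger opening in m.
Only numpy, scipy, OpenCV 4.12 (cv2) and the standard library are available. Lean on these libraries where they do the work, as an engineer would, in place of code of your own. Each camera call takes 0.05 s, during which the arm holds its last target.

## Working session

There is one attempt and no reset: what is moved stays moved. The work goes in short steps, Python scripts to look and compute and a tool call to move; the robot and the scene stay as the last step left them, time stands still between calls to the robot, and variables do not carry over. Pictures are saved under pics/ and viewed, and the job is handed in when it is done.

Besides the shell and the picture viewer there is one more tool, called after ">>>" as name(argument=value, ...) on one line, values as JSON. step_arm: Moves the arm, as the interface text tells. Its arguments: {"type":"object","properties":{"xyz":{"type":"array"},"rotation":{"type":"array"},"grip":{"type":"number"},"force":{"type":"number"}},"required":["xyz","rotation"]}

```bash
ls; mkdir -p pics; cat > h.py <<'E'
import numpy as np, cv2
from scipy.spatial.transform import Rotation as R
from bench import r
E
python3 - <<'E'
from h import *
o=r.get_obs(); print(o)
for n in ["scene","top","wrist"]:
    f=r.grab_frame(n); cv2.imwrite(f"pics/{n}0.png",f["pixels"][:,:,::-1])
    print(n,{k:v for k,v in f.items() if k!="pixels"})
import pickle
E
```

```text
pics
{'clock': 0.0, 'joints': array([ 1.0468838 ,  0.47778065,  0.02237733,  1.556463  , -0.01150398,
        1.10931911, -0.08311039]), 'qvel': array([ 2.41492602e-03,  2.21833514e-03,  2.68342905e-04,  1.75832995e-04,
        7.40667511e-05, -1.98493556e-03, -4.77175928e-04]), 'tau': array([-3.96147707e-04, -5.96469140e+01,  1.60745535e+00, -2.81196141e+01,
        1.24289506e-02,  9.48759931e-03,  5.49960930e-06]), 'tcp_pos': array([ 0.27252877, -0.61722637,  0.40373434]), 'orientation': array([-1.37678804,  0.89892518, -0.89626209]), 'contact_force': array([-1.39266238,  0.2804212 ,  0.55710495]), 'moment': array([ 0.02823007, -0.00067945,  0.00046037]), 'grip_width': 0.08524465324665371}
scene {'fx': 502.05703718912275, 'fy': 502.05703718912275, 'cx': 323.6349569365421, 'cy': 238.65387169514187, 'position': array([-0.38378446,  0.74150622,  0.95846582]), 'attitude': array([-1.06585624,  2.28309864, -1.16936988])}
top {'fx': 524.3074823442756, 'fy': 524.3074823442756, 'cx': 309.7627303172894, 'cy': 243.0408067244617, 'position': array([0.26179454, 0.01878741, 1.62193263]), 'attitude': array([-2.18724408,  2.13917701, -0.15195896])}
wrist {'fx': 371.64829954431775, 'fy': 371.64829954431775, 'cx': 320.8994176185898, 'cy': 233.94628755884688, 'mount': array([[ 9.99999076e-01, -1.68052358e-05,  1.35927737e-03,
        -9.80226475e-04],
       [-1.31505008e-03, -2.65236296e-01,  9.64182544e-01,
         3.14165805e-02],
       [ 3.44326379e-04, -9.64183441e-01, -2.65236073e-01,
         6.67559852e-02],
       [ 0.00000000e+00,  0.00000000e+00,  0.00000000e+00,
         1.00000000e+00]])}
```

View pics/scene0.png

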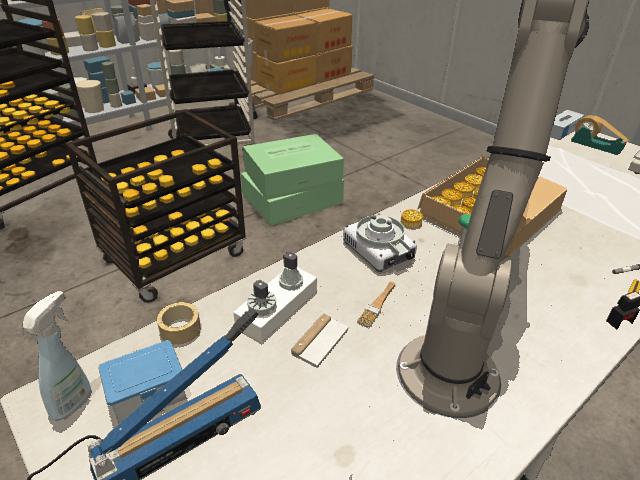

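View pics/top0.png

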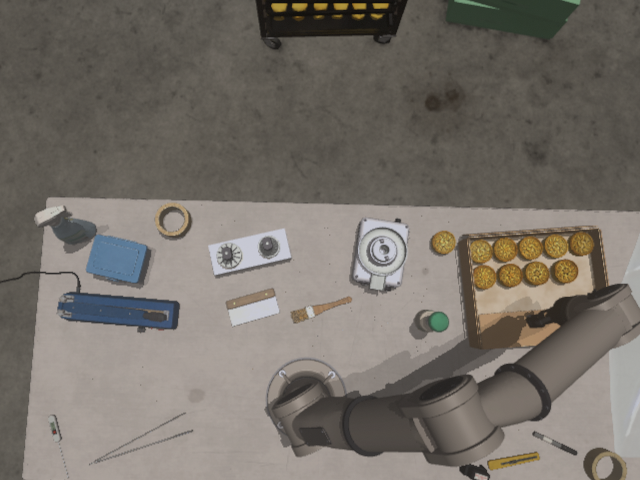

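View pics/wrist0.png

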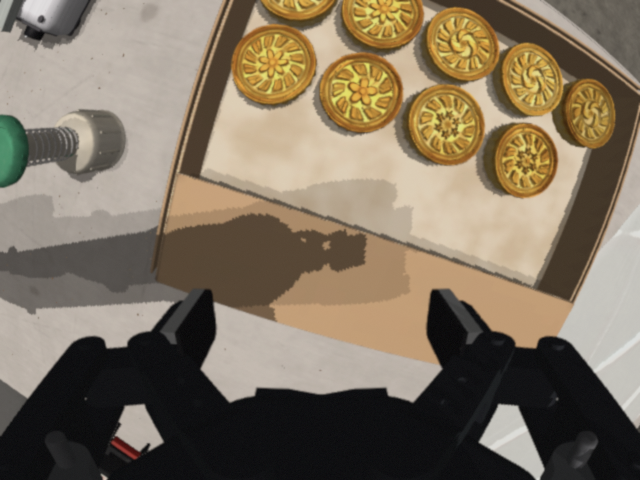

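```bash
python3 - <<'E'
from h import *
print(R.from_rotvec([-1.37678804,  0.89892518, -0.89626209]).as_matrix().round(3))
E
```

```text
[[ 0.404 -0.001  0.915]
 [-0.915  0.002  0.404]
 [-0.002 -1.    -0.   ]]
```

```bash
cat >> h.py <<'E'
def ray(f,u,v):
    d=R.from_rotvec(f["attitude"]).apply([(u-f["cx"])/f["fx"],(v-f["cy"])/f["fy"],1.0]); return np.array(f["position"]),d
def onz(f,u,v,z):
    p,d=ray(f,u,v); return p+d*(z-p[2])/d[2]
def proj(f,P):
    c=R.from_rotvec(f["attitude"]).inv().apply(np.array(P)-f["position"]); return np.array([f["cx"]+f["fx"]*c[...,0]/c[...,2],f["cy"]+f["fy"]*c[...,1]/c[...,2]])
def tri(f1,p1,f2,p2):
    a,d=ray(f1,*p1); b,e=ray(f2,*p2); d/=np.linalg.norm(d); e/=np.linalg.norm(e)
    s=np.linalg.lstsq(np.c_[d,-e],b-a,rcond=None)[0]; P=a+d*s[0];Q=b+e*s[1]; return (P+Q)/2,np.linalg.norm(P-Q)
E
python3 - <<'E'
from h import *
import pickle
t=r.grab_frame("top"); s=r.grab_frame("scene"); pickle.dump((t,s),open("fr.pkl","wb"))
a=cv2.imread("pics/top0.png")[200:310,195:475]; cv2.imwrite("pics/topc.png",cv2.resize(a,None,fx=2.85,fy=2.85,interpolation=cv2.INTER_CUBIC))
a=cv2.imread("pics/scene0.png")[200:350,225:435]; cv2.imwrite("pics/scenec.png",cv2.resize(a,None,fx=3.8,fy=3.8,interpolation=cv2.INTER_CUBIC))
E
```

```text
(no output)
```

View pics/topc.png

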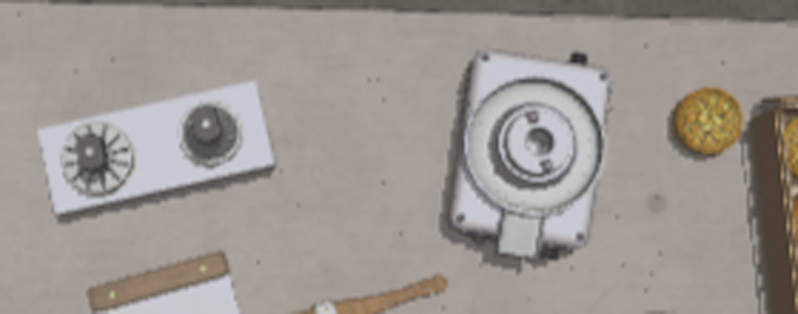

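View pics/scenec.png

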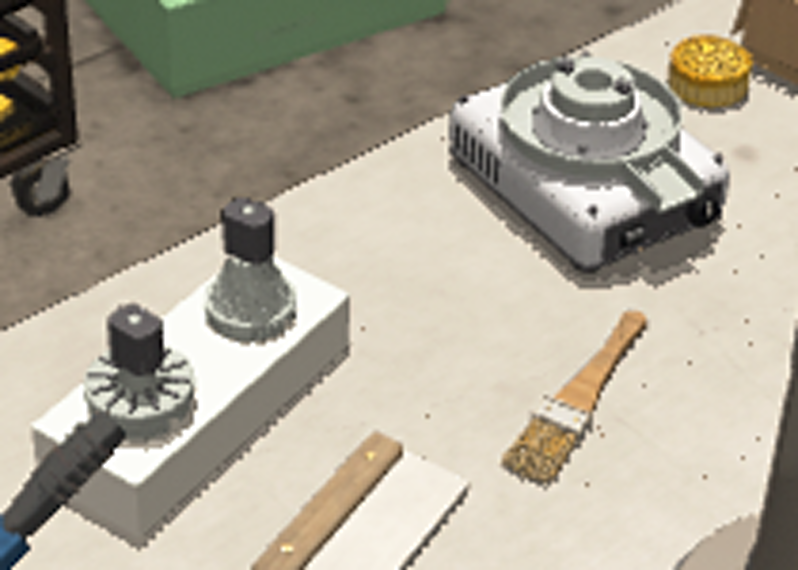

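```bash
python3 - <<'E'
from h import *
import pickle
t,s=pickle.load(open("fr.pkl","rb"))
T=lambda u,v:((u+.5)/2.85+194.5,(v+.5)/2.85+199.5)
S=lambda u,v:((u+.5)/3.8+224.5,(v+.5)/3.8+199.5)
print("grip top",onz(t,*T(207,124),.142),onz(s,*S(249,210),.142))
print("bore",onz(t,*T(539,141.5),.110),onz(s,*S(598,78),.110))
d1=onz(t,*T(532,118),.119);d2=onz(t,*T(546,165),.119);print("dogs",d1,d2,np.hypot(*(d1-d2)[:2]),np.arctan2(*(d1-d2)[[1,0]]))
e1=onz(s,*S(563,64),.119);e2=onz(s,*S(624,88),.119);print("dogsS",e1,e2,np.hypot(*(e1-e2)[:2]),np.arctan2(*(e1-e2)[[1,0]]))
print("dish c",onz(t,*T(536,146),.084))
for p in [(40,129),(256,82),(274,163),(57,215)]: print("stand",onz(t,*T(*p),.05))
print("disc grip top",onz(t,*T(91,144),.127),onz(s,*S(134,315),.127))
print("cake",onz(t,*T(709,120),.032))
for p in [(480,52),(607,72),(585,245),(452,228)]: print("mill",onz(t,*T(*p),.062))
E
```

```text
grip top [0.4456923  0.11961387 0.142     ] [0.45152666 0.12154262 0.142     ]
bore [ 0.43953559 -0.21716848  0.11      ] [ 0.44452743 -0.22094548  0.11      ]
dogs [ 0.46236091 -0.20854805  0.119     ] [ 0.41468521 -0.2229523   0.119     ] 0.04980417421123164 0.2934096738680425
dogsS [ 0.46711808 -0.20328793  0.119     ] [ 0.41321488 -0.21657803  0.119     ] 0.05551740212578901 0.24173361445794475
dish c [ 0.43781903 -0.21812226  0.084     ]
stand [0.44770766 0.30192188 0.05      ]
stand [0.50332492 0.07526352 0.05      ]
stand [0.41726463 0.05391092 0.05      ]
stand [0.35728098 0.280029   0.05      ]
disc grip top [0.42462084 0.23631877 0.127     ] [0.4258639  0.23636521 0.127     ]
cake [ 0.47625027 -0.41280307  0.032     ]
mill [ 0.53927249 -0.16162096  0.062     ]
mill [ 0.52100939 -0.29664547  0.062     ]
mill [ 0.33746587 -0.27319328  0.062     ]
mill [ 0.35213225 -0.13390775  0.062     ]
```

```bash
cat >> h.py <<'E'
def pose(psi):
    c,s=np.cos(psi),np.sin(psi); return np.array([[c,0,-s],[s,0,c],[0,-1,0]])
def cur(p=True):
    o=r.get_obs(); M=R.from_rotvec(o["orientation"]).as_matrix()
    if p: print("t %.2f tcp %s psi %.2fdeg tilt %.2f F %s M %s w %.4f q %s"%(o["clock"],o["tcp_pos"].round(4),np.degrees(np.arctan2(M[1,0],M[0,0])),np.degrees(np.arccos(min(1,-M[2,1]))),o["contact_force"].round(2),o["moment"].round(2),o["grip_width"],o["joints"].round(2)))
    return o,M
def cmd(*wps):
    o,M=cur()
    for p,psi in wps:
        d=M.T@(np.array(p)-o["tcp_pos"])/0.3; w=R.from_matrix(M.T@pose(np.radians(psi))).as_rotvec()/(np.pi/2)
        print("->",p,psi,"xyz",d.round(4).tolist(),"rot",w.round(4).tolist())
E
python3 - <<'E'
from h import *
cmd(((0.50,-0.30,0.42),-31),((0.45,0.12,0.41),15))
E
```

```text
t 0.25 tcp [ 0.2726 -0.6174  0.4042] psi -66.18deg tilt 0.05 F [0.48 0.02 0.72] M [0.01 0.03 0.01] w 0.0854 q [ 1.05  0.48  0.02  1.56 -0.01  1.11 -0.08]
-> (0.5, -0.3, 0.42) -31 xyz [-0.6617, -0.052, 1.1207] rot [-0.0001, -0.3909, -0.0005]
-> (0.45, 0.12, 0.41) 15 xyz [-2.0097, -0.0176, 1.5337] rot [-0.0003, -0.902, -0.0005]
```

>>> step_arm(xyz=[[-0.32, -0.02, 0.49], [-0.32, -0.02, 0.49], [-0.32, -0.02, 0.49], [-0.64, -0.05, 0.98], [-0.64, -0.05, 0.98], [-0.64, -0.05, 0.98]], rotation=[[0, -0.2, 0], [0, -0.2, 0], [0, -0.2, 0], [0, -0.4, 0], [0, -0.4, 0], [0, -0.4, 0]])

```text
clock: 1.0
tcp_pos: [0.4652, -0.3206, 0.4197]
orientation: [-1.531, 0.41, -0.41]
contact_force: [0.3, -0.1, 0.3]
grip_width: 0.0853
```

```bash
python3 - <<'E'
from h import *
cmd(((0.50,-0.1,0.42),-5),((0.46,0.06,0.41),10),((0.45,0.12,0.41),15))
E
```

```text
t 1.00 tcp [ 0.4652 -0.3206  0.4197] psi -30.01deg tilt 0.05 F [ 0.31 -0.12  0.28] M [-0.03 -0.   -0.03] w 0.0853 q [ 0.69  0.3  -0.24  1.79  0.08  1.06 -0.1 ]
-> (0.5, -0.1, 0.42) -5 xyz [-0.2671, -0.0002, 0.6947] rot [-0.0006, -0.2779, -0.0]
-> (0.46, 0.06, 0.41) 10 xyz [-0.6493, 0.0335, 1.0898] rot [-0.0006, -0.4445, 0.0001]
-> (0.45, 0.12, 0.41) 15 xyz [-0.7782, 0.0337, 1.2463] rot [-0.0006, -0.5001, 0.0001]
```

>>> step_arm(xyz=[[-0.27, 0, 0.69], [-0.27, 0, 0.69], [-0.27, 0, 0.69], [-0.27, 0, 0.69], [-0.56, 0.03, 0.98], [-0.56, 0.03, 0.98], [-0.56, 0.03, 0.98]], rotation=[[0, -0.2, 0], [0, -0.2, 0], [0, -0.28, 0], [0, -0.28, 0], [0, -0.45, 0], [0, -0.45, 0], [0, -0.45, 0]])

```text
clock: 1.88
tcp_pos: [0.4654, 0.0226, 0.4112]
orientation: [-1.564, -0.151, 0.151]
contact_force: [-0.1, -0.1, -0.0]
grip_width: 0.0854
```

```bash
python3 - <<'E'
from h import *
cmd(((0.45,0.12,0.41),15))
f=r.grab_frame("wrist"); cv2.imwrite("pics/w1.png",f["pixels"][:,:,::-1])
E
```

```text
t 1.88 tcp [0.4654 0.0226 0.4112] psi 11.01deg tilt 0.10 F [-0.1  -0.11 -0.02] M [-0.06  0.    0.01] w 0.0854 q [ 0.33  0.17 -0.57  2.    0.1   1.   -0.09]
-> (0.45, 0.12, 0.41) 15 xyz [0.0116, 0.0045, 0.3284] rot [-0.001, -0.0444, 0.0004]
```

View pics/w1.png

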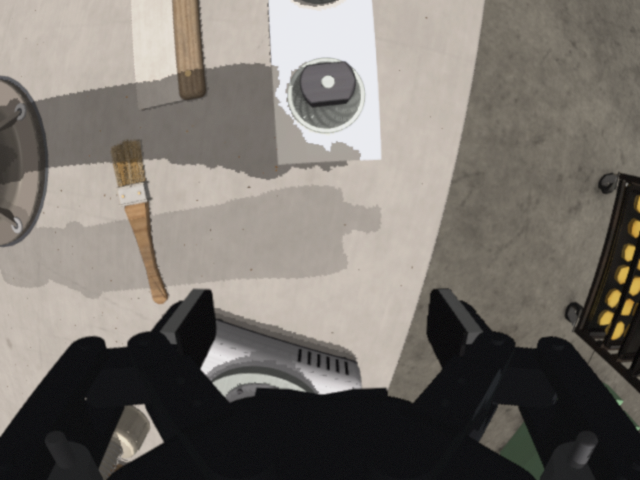

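```bash
cat >> h.py <<'E'
def wray(f,o,M,u,v):
    x,y=(np.asarray(u,float)-f["cx"])/f["fx"],(np.asarray(v,float)-f["cy"])/f["fy"]; th=np.hypot(x,y)+1e-12
    d=np.stack([x/th*np.sin(th),y/th*np.sin(th),np.cos(th)],-1)
    m=f["mount"]; return o["tcp_pos"]+M@m[:3,3], d@(M@m[:3,:3]).T
def wz(f,o,M,u,v,z):
    p,d=wray(f,o,M,u,v); return p+d*((z-p[2])/d[...,2])[...,None]
def wproj(f,o,M,P):
    m=f["mount"]; c=(M@m[:3,:3]).T@(np.array(P)-o["tcp_pos"]-M@m[:3,3]); th=np.arctan2(np.hypot(c[0],c[1]),c[2]); k=th/np.hypot(c[0],c[1])
    return f["cx"]+f["fx"]*k*c[0],f["cy"]+f["fy"]*k*c[1]
E
python3 - <<'E'
from h import *
o,M=cur(); f=r.grab_frame("wrist"); px=f["pixels"]
g=px[40:130,280:380]; cv2.imwrite("pics/w1c.png",cv2.resize(g[:,:,::-1],None,fx=6,fy=6,interpolation=cv2.INTER_CUBIC))
print(wz(f,o,M,328,82,.142))
E
```

```text
t 1.93 tcp [0.4662 0.0199 0.4112] psi 10.74deg tilt 0.05 F [ 0.65 -1.25  0.14] M [-0.04  0.04  0.01] w 0.0857 q [ 0.34  0.17 -0.56  2.    0.11  1.   -0.09]
[0.45134831 0.12036603 0.142     ]
```

View pics/w1c.png

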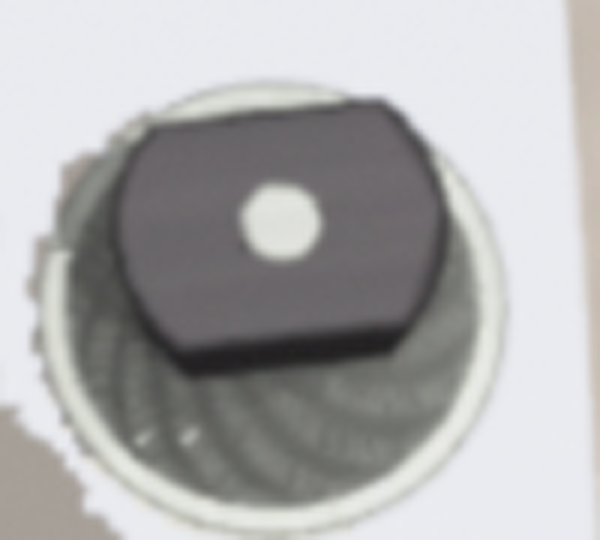

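```bash
python3 - <<'E'
from h import *
o,M=cur(); f=r.grab_frame("wrist")
T=lambda u,v:(280+(u+.5)/6-.5,40+(v+.5)/6-.5)
P=[wz(f,o,M,*T(*p),.142) for p in [(281,221),(158,125),(380,98),(185,348),(400,328)]]
print(np.array(P).round(4))
for a,b in ((1,2),(3,4)): d=P[b]-P[a]; print(np.degrees(np.arctan2(d[1],d[0])))
print(wz(f,o,M,326.4,76.4,.142), ((P[1]+P[2]+P[3]+P[4])/4))
cmd((list(P[0][:2])+[.41],12-90))
E
```

```text
t 1.98 tcp [0.4667 0.0182 0.4111] psi 10.54deg tilt 0.04 F [-0.34 -0.37  0.17] M [-0.06  0.01  0.03] w 0.0856 q [ 0.34  0.17 -0.56  2.    0.11  1.   -0.09]
[[0.4506 0.122  0.142 ]
 [0.436  0.13   0.142 ]
 [0.4583 0.1373 0.142 ]
 [0.4432 0.1066 0.142 ]
 [0.465  0.113  0.142 ]]
18.082678587458258
16.308203499063858
[0.45056126 0.12198175 0.142     ] [0.45060152 0.12174372 0.142     ]
t 2.02 tcp [0.4669 0.0172 0.4111] psi 10.42deg tilt 0.03 F [ 0.07 -0.63  0.39] M [-0.05 -0.    0.06] w 0.0856 q [ 0.34  0.17 -0.56  2.    0.11  1.   -0.09]
-> [np.float64(0.45057354829748764), np.float64(0.1219729747164387), 0.41] -78 xyz [0.0096, 0.0037, 0.3532] rot [-0.0004, 0.9824, 0.0001]
```

>>> step_arm(xyz=[[0.01, 0, 0.35], [0.01, 0, 0.35], [0.01, 0, 0.35], [0.01, 0, 0.35], [0.01, 0, 0.35], [0.01, 0, 0.35], [0.01, 0, 0.35], [0.01, 0, 0.35], [0.01, 0, 0.35], [0.01, 0, 0.35], [0.01, 0, 0.35]], rotation=[[0, 0.93, 0], [0, 0.93, 0], [0, 0.93, 0], [0, 0.93, 0], [0, 0.93, 0], [0, 0.93, 0], [0, 0.93, 0], [0, 0.93, 0], [0, 0.93, 0], [0, 0.93, 0], [0, 0.93, 0]])

```text
clock: 3.4
tcp_pos: [0.4511, 0.1207, 0.4111]
orientation: [-1.333, 0.99, -0.991]
contact_force: [-0.6, -0.4, -0.1]
grip_width: 0.0856
```

```bash
python3 - <<'E'
from h import *
o,M=cur(); f=r.grab_frame("wrist"); px=f["pixels"]; import pickle; pickle.dump((o,M,f),open("w2.pkl","wb"))
print(wproj(f,o,M,(.4505,.1225,.142)))
cv2.imwrite("pics/w2.png",px[:,:,::-1])
E
```

```text
t 3.40 tcp [0.4511 0.1207 0.4111] psi -73.21deg tilt 0.03 F [-0.6  -0.42 -0.1 ] M [-0.02  0.   -0.06] w 0.0856 q [ 0.03  0.16 -0.47  2.    0.09  1.   -1.76]
(np.float64(319.0357311001503), np.float64(236.04359913329722))
```

View pics/w2.png

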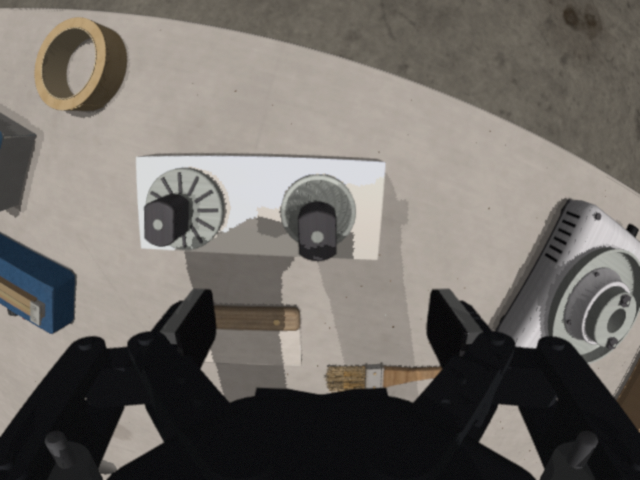

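```bash
python3 - <<'E'
from h import *
import pickle
o,M,f=pickle.load(open("w2.pkl","rb")); g=f["pixels"][165:265,270:370,::-1]
cv2.imwrite("pics/w2c.png",cv2.resize(g,None,fx=6,fy=6,interpolation=cv2.INTER_CUBIC))
g=f["pixels"][260:370,530:640,::-1]
cv2.imwrite("pics/w2m.png",cv2.resize(g,None,fx=5,fy=5,interpolation=cv2.INTER_CUBIC))
E
```

```text
(no output)
```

View pics/w2c.png

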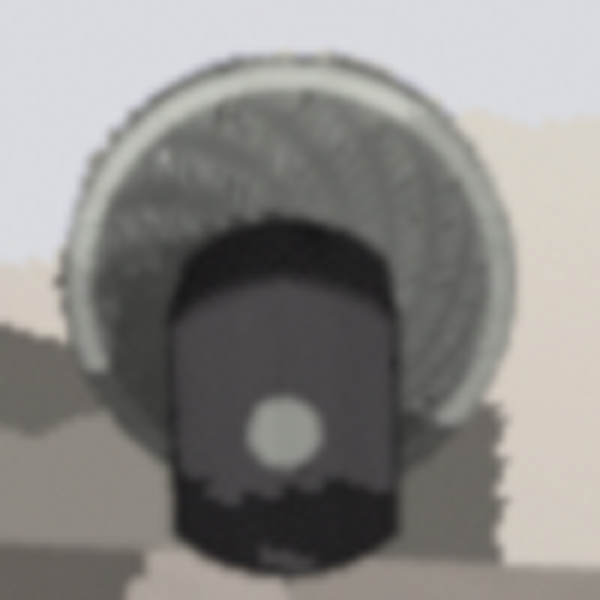

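View pics/w2m.png

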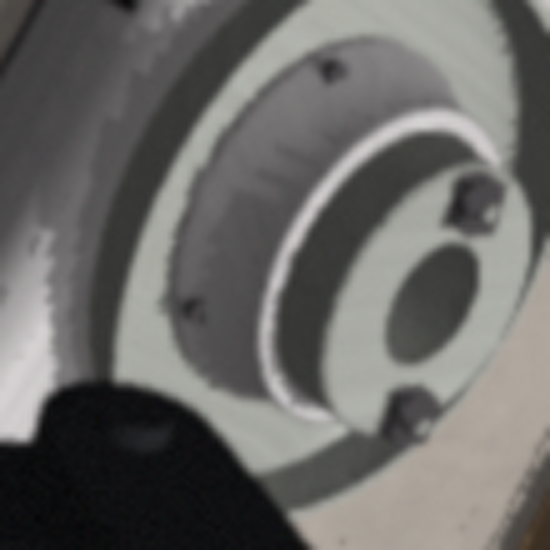

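```bash
python3 - <<'E'
from h import *
import pickle
o,M,f=pickle.load(open("w2.pkl","rb"))
T=lambda u,v:(270+(u+.5)/6-.5,165+(v+.5)/6-.5)
for p in [(285,432),(172,330),(178,520),(398,310),(398,520)]: print(wz(f,o,M,*T(*p),.142))
m=lambda u,v:(530+(u+.5)/5-.5,260+(v+.5)/5-.5)
print("bore",wz(f,o,M,*m(433,303),.110))
a=wz(f,o,M,*m(480,200),.119);b=wz(f,o,M,*m(414,408),.119);print(a,b,np.degrees(np.arctan2(*(a-b)[[1,0]])),np.linalg.norm(a-b))
c,_=wz(f,o,M,*T(285,432),.142),0
cmd(((c[0],c[1],.126+.155),-73),)
E
```

```text
[0.44976831 0.12363499 0.142     ]
[0.45731169 0.13881913 0.142     ]
[0.43646975 0.13219016 0.142     ]
[0.4666014  0.11578635 0.142     ]
[0.44360402 0.10856924 0.142     ]
bore [ 0.44351843 -0.21458095  0.11      ]
[ 0.46981896 -0.20174364  0.119     ] [ 0.42224788 -0.21531367  0.119     ] 15.921220712758327 0.04946871275528638
t 3.45 tcp [0.451  0.1208 0.4111] psi -73.22deg tilt 0.03 F [0.78 0.25 0.22] M [ 0.02  0.07 -0.03] w 0.0853 q [ 0.03  0.16 -0.47  2.    0.09  1.   -1.76]
-> (np.float64(0.4497683136728372), np.float64(0.1236349865807099), 0.281) -73 xyz [-0.0102, 0.4336, -0.0014] rot [-0.0003, -0.0025, -0.0002]
```

>>> step_arm(xyz=[[-0.01, 0.1, -0.001], [-0.01, 0.25, -0.001], [-0.01, 0.35, -0.001], [-0.01, 0.417, -0.001], [-0.01, 0.417, -0.001], [-0.01, 0.417, -0.001]], rotation=[[0, -0.008, 0], [0, -0.008, 0], [0, -0.008, 0], [0, -0.008, 0], [0, -0.008, 0], [0, -0.008, 0]])

```text
clock: 4.2
tcp_pos: [0.4503, 0.1238, 0.2868]
orientation: [-1.337, 0.98, -0.981]
contact_force: [-0.3, 0.6, 0.6]
grip_width: 0.0857
```

```bash
python3 - <<'E'
from h import *
o,M=cur(); f=r.grab_frame("wrist")
cv2.imwrite("pics/w3.png",f["pixels"][:,:,::-1])
E
```

```text
t 4.20 tcp [0.4503 0.1238 0.2868] psi -72.48deg tilt 0.09 F [-0.29  0.56  0.56] M [-0.06  0.    0.02] w 0.0857 q [-0.02  0.34 -0.44  2.12  0.21  0.72 -1.87]
```

View pics/w3.png

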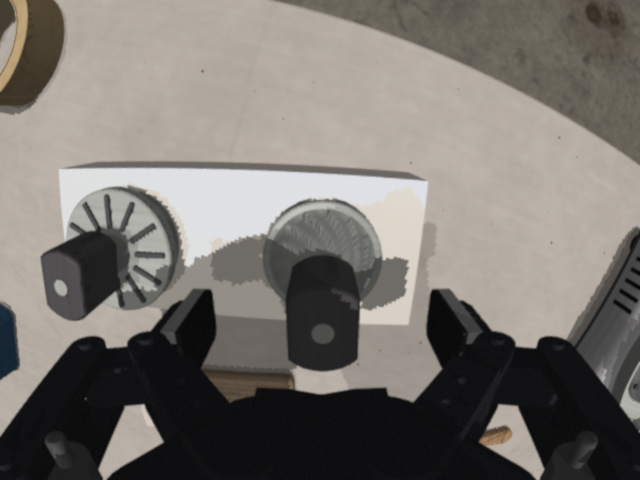

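>>> step_arm(xyz=[[0, 0, 0], [0, 0, 0], [0, 0, 0], [0, 0, 0], [0, 0, 0], [0, 0, 0], [0, 0, 0], [0, 0, 0]], rotation=[[0, 0, 0], [0, 0, 0], [0, 0, 0], [0, 0, 0], [0, 0, 0], [0, 0, 0], [0, 0, 0], [0, 0, 0]], grip=1, force=80)

```text
clock: 5.25
tcp_pos: [0.4506, 0.1237, 0.2874]
orientation: [-1.336, 0.98, -0.983]
contact_force: [-1.1, -2.2, 5.7]
grip_width: 0.0245
```

```bash
python3 - <<'E'
from h import *
o,M=cur(); f=r.grab_frame("wrist")
cv2.imwrite("pics/w4.png",f["pixels"][:,:,::-1])
E
```

```text
t 5.25 tcp [0.4506 0.1237 0.2874] psi -72.51deg tilt 0.16 F [-1.09 -2.19  5.73] M [-0.21  0.24  0.01] w 0.0245 q [-0.02  0.33 -0.44  2.12  0.22  0.72 -1.87]
```

View pics/w4.png

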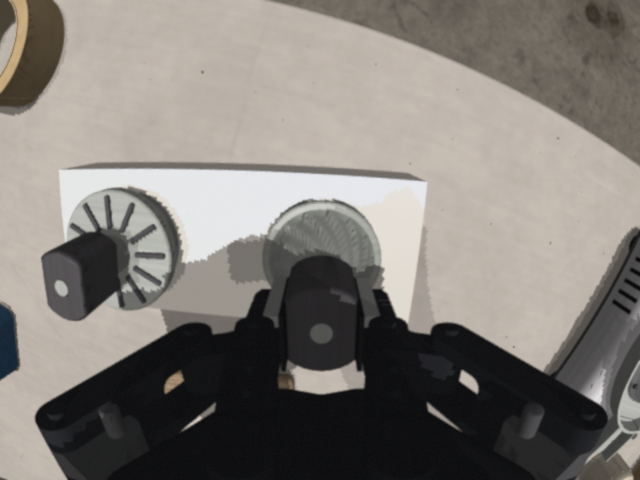

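>>> step_arm(xyz=[[0, -0.1, 0], [0, -0.25, 0], [0, -0.4, 0], [0, -0.5, 0], [0, -0.5, 0], [0, -0.5, 0]], rotation=[[0, 0, 0], [0, 0, 0], [0, 0, 0], [0, 0, 0], [0, 0, 0], [0, 0, 0]])

```text
clock: 6.05
tcp_pos: [0.4496, 0.1232, 0.4356]
orientation: [-1.339, 0.981, -0.981]
contact_force: [-0.2, 0.8, -3.6]
grip_width: 0.0247
```

```bash
python3 - <<'E'
from h import *
cmd(((.45,-.08,.437),-73),((.385,-.233,.437),-73))
f=r.grab_frame("wrist")
cv2.imwrite("pics/w5.png",f["pixels"][:,:,::-1])
E
```

```text
t 6.05 tcp [0.4496 0.1232 0.4356] psi -72.50deg tilt 0.02 F [-0.17  0.81 -3.6 ] M [-0.06  0.01  0.01] w 0.0247 q [ 0.05  0.13 -0.48  1.97  0.07  1.06 -1.73]
-> (0.45, -0.08, 0.437) -73 xyz [0.6466, -0.0044, -0.2023] rot [0.0001, 0.0055, 0.0002]
-> (0.385, -0.233, 0.437) -73 xyz [1.0679, -0.0042, -0.5622] rot [0.0001, 0.0055, 0.0002]
```

View pics/w5.png

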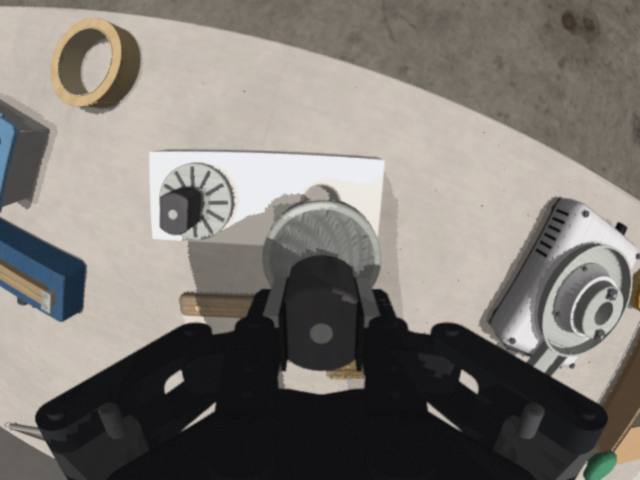

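Cone lifted cleanly, same place in the hand. Moving beside the mill for a look.

>>> step_arm(xyz=[[0.2, 0, -0.06], [0.4, 0, -0.13], [0.6, 0, -0.2], [0.78, 0, -0.38], [0.98, 0, -0.56], [0.98, 0, -0.56], [0.98, 0, -0.56], [0.98, 0, -0.56]], rotation=[[0, 0, 0], [0, 0, 0], [0, 0, 0], [0, 0, 0], [0, 0, 0], [0, 0, 0], [0, 0, 0], [0, 0, 0]])

```text
clock: 7.1
tcp_pos: [0.3778, -0.207, 0.4344]
orientation: [-1.339, 0.983, -0.979]
contact_force: [-0.1, -0.2, -4.0]
grip_width: 0.0244
```

```bash
python3 - <<'E'
from h import *
import pickle
o,M=cur()
f=r.grab_frame("wrist");pickle.dump((o,M,f),open("w6.pkl","wb"))
cv2.imwrite("pics/w6.png",f["pixels"][:,:,::-1])
print(wproj(f,o,M,(.4435,-.215,.11)))
E
```

```text
t 7.10 tcp [ 0.3778 -0.207   0.4344] psi -72.47deg tilt 0.17 F [-0.05 -0.18 -4.02] M [ 0.02 -0.02 -0.06] w 0.0244 q [ 0.51  0.05 -0.16  2.06  0.01  1.04 -0.92]
(np.float64(357.35133944942135), np.float64(141.68905110759314))
```

View pics/w6.png

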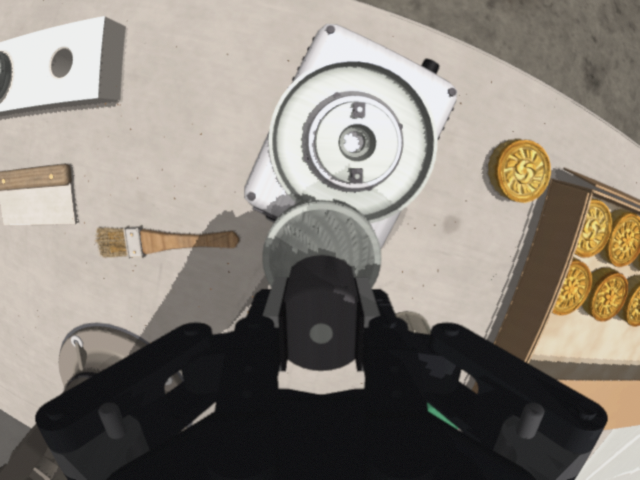

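```bash
python3 - <<'E'
from h import *
import pickle
o,M,f=pickle.load(open("w6.pkl","rb")); g=f["pixels"][85:205,290:430,::-1]
cv2.imwrite("pics/w6c.png",cv2.resize(g,None,fx=5,fy=5,interpolation=cv2.INTER_CUBIC))
E
```

```text
(no output)
```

View pics/w6c.png

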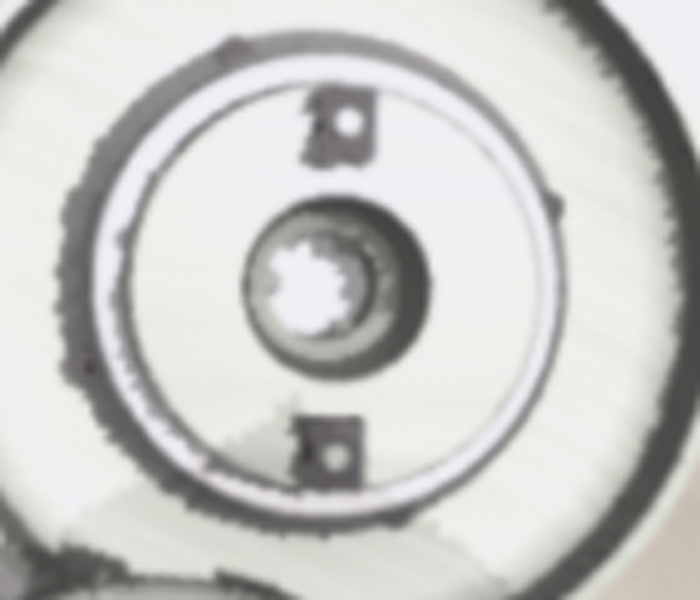

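```bash
python3 - <<'E'
from h import *
import pickle
o,M,f=pickle.load(open("w6.pkl","rb"))
m=lambda u,v:(290+(u+.5)/5-.5,85+(v+.5)/5-.5)
b=wz(f,o,M,*m(336.5,288),.110);print("bore",b)
A=wz(f,o,M,*m(349,122),.119);B=wz(f,o,M,*m(337,456),.119);print(A,B,(A+B)/2,np.linalg.norm(A-B),np.degrees(np.arctan2(*(A-B)[[1,0]])))
nf=[wz(f,o,M,*m(*p),.110) for p in [(131,290),(543,290),(337,83),(337,492)]];print(np.array(nf).round(4))
E
```

```text
bore [ 0.44300346 -0.21478875  0.11      ]
[ 0.46777007 -0.20784193  0.119     ] [ 0.41839558 -0.22210575  0.119     ] [ 0.44308283 -0.21497384  0.119     ] 0.05139354941717549 16.113510411384265
[[ 0.4328 -0.1843  0.11  ]
 [ 0.4534 -0.2461  0.11  ]
 [ 0.4739 -0.2049  0.11  ]
 [ 0.4122 -0.2251  0.11  ]]
```

```bash
python3 - <<'E'
from h import *
import pickle
o,M,f=pickle.load(open("w6.pkl","rb"))
g=f["pixels"]; cv2.imwrite("pics/w6d.png",cv2.resize(g[310:360,290:350,::-1],None,fx=8,fy=8,interpolation=cv2.INTER_CUBIC))
P=wz(f,o,M,321,333,o["tcp_pos"][2]-.1454); print("grip top in tool",M.T@(P-o["tcp_pos"]))
cmd(((.443,-.215,.4344),-73.9),((.443,-.215,.2374+.14),-73.9))
E
```

```text
grip top in tool [-0.00073516  0.14540393 -0.00087661]
t 7.15 tcp [ 0.3781 -0.2067  0.4347] psi -72.40deg tilt 0.14 F [-0.21 -0.18 -3.1 ] M [ 0.04 -0.    0.02] w 0.0241 q [ 0.51  0.05 -0.16  2.06  0.01  1.04 -0.92]
-> (0.443, -0.215, 0.4344) -73.9 xyz [0.0919, 0.0004, 0.1979] rot [0.0013, 0.0167, -0.0008]
-> (0.443, -0.215, 0.3774) -73.9 xyz [0.0922, 0.1904, 0.1983] rot [0.0013, 0.0167, -0.0008]
```

View pics/w6d.png

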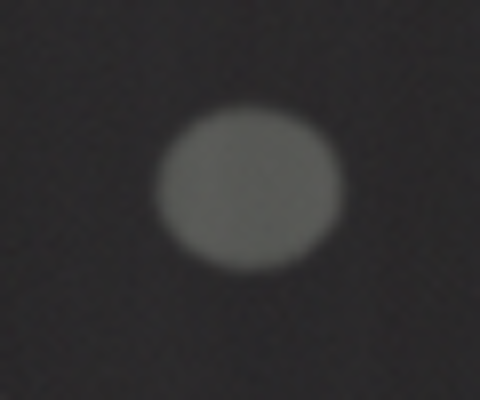

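>>> step_arm(xyz=[[0.05, 0, 0.1], [0.094, 0, 0.201], [0.094, 0, 0.201], [0.094, 0, 0.201], [0.094, 0.05, 0.201], [0.094, 0.1, 0.201], [0.094, 0.1, 0.201], [0.094, 0.1, 0.201]], rotation=[[0.001, 0.017, -0.001], [0.001, 0.017, -0.001], [0.001, 0.017, -0.001], [0.001, 0.017, -0.001], [0.001, 0.017, -0.001], [0.001, 0.017, -0.001], [0.001, 0.017, -0.001], [0.001, 0.017, -0.001]])

```text
clock: 8.15
tcp_pos: [0.444, -0.2154, 0.4045]
orientation: [-1.329, 1.0, -1.0]
contact_force: [-0.5, 0.9, -2.8]
grip_width: 0.0247
```

```bash
python3 - <<'E'
from h import *
cmd(((.444,-.2153,.2374+.14),-73.9),((.444,-.2153,.2374+.122),-73.9))
f=r.grab_frame("scene");cv2.imwrite("pics/s7.png",cv2.resize(f["pixels"][160:290,310:450,::-1],None,fx=4.5,fy=4.5,interpolation=cv2.INTER_CUBIC))
f=r.grab_frame("wrist");cv2.imwrite("pics/w7.png",f["pixels"][:,:,::-1])
E
```

```text
t 8.15 tcp [ 0.444  -0.2154  0.4045] psi -73.94deg tilt 0.03 F [-0.54  0.85 -2.8 ] M [ 0.   -0.06  0.01] w 0.0247 q [ 0.48  0.19 -0.17  1.97  0.04  0.99 -1.  ]
-> (0.444, -0.2153, 0.3774) -73.9 xyz [-0.0002, 0.0902, 0.0002] rot [0.0003, -0.0004, 0.0001]
-> (0.444, -0.2153, 0.3594) -73.9 xyz [-0.0002, 0.1502, 0.0003] rot [0.0003, -0.0004, 0.0001]
```

View pics/s7.png

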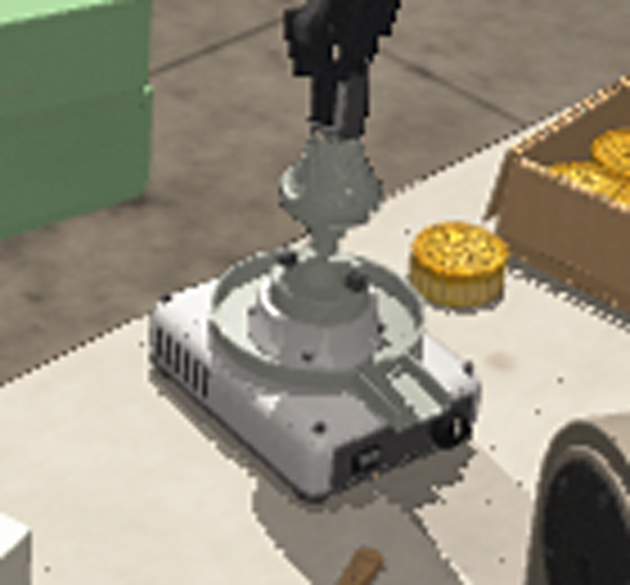

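View pics/w7.png

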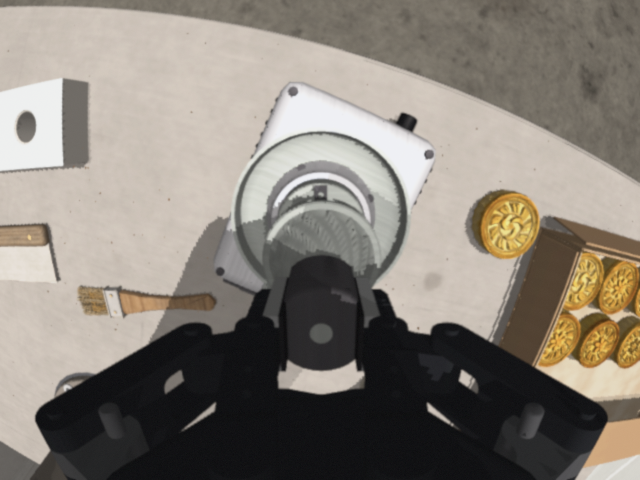

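>>> step_arm(xyz=[[0, 0.04, 0], [0, 0.08, 0], [0, 0.11, 0], [0, 0.135, 0], [0, 0.135, 0]], rotation=[[0, 0, 0], [0, 0, 0], [0, 0, 0], [0, 0, 0], [0, 0, 0]])

```text
clock: 8.88
tcp_pos: [0.444, -0.2153, 0.3637]
orientation: [-1.33, 1.001, -1.0]
contact_force: [0.7, 0.4, -3.8]
grip_width: 0.0247
```

```bash
python3 - <<'E'
from h import *
o,M=cur(); print("seat",o["tcp_pos"][2]-.2374)
E
```

```text
t 8.88 tcp [ 0.444  -0.2153  0.3637] psi -73.93deg tilt 0.05 F [ 0.72  0.41 -3.85] M [ 0.01  0.   -0.02] w 0.0247 q [ 0.47  0.24 -0.17  2.01  0.05  0.9  -1.02]
seat 0.1262821787321865
```

>>> step_arm(xyz=[[0, 0.01, 0], [0, 0.02, 0], [0, 0.028, 0], [0, 0.028, 0]], rotation=[[0, 0, 0], [0, 0, 0], [0, 0, 0], [0, 0, 0]])

```text
clock: 9.38
tcp_pos: [0.444, -0.2153, 0.3552]
orientation: [-1.329, 1.001, -1.0]
contact_force: [0.6, 0.3, -3.8]
grip_width: 0.0243
```

```bash
python3 - <<'E'
from h import *
o,M=cur(); print("seat",o["tcp_pos"][2]-.2374)
E
```

```text
t 9.38 tcp [ 0.444  -0.2153  0.3552] psi -73.93deg tilt 0.05 F [ 0.6   0.28 -3.76] M [ 0.11 -0.06 -0.02] w 0.0243 q [ 0.47  0.25 -0.17  2.02  0.05  0.88 -1.02]
seat 0.1177862543395452
```

>>> step_arm(xyz=[[0, 0.004, 0], [0, 0.008, 0], [0, 0.008, 0]], rotation=[[0, 0, 0], [0, 0, 0], [0, 0, 0]])

```text
clock: 9.75
tcp_pos: [0.4442, -0.2151, 0.353]
orientation: [-1.329, 1.0, -1.0]
contact_force: [0.7, 0.7, -1.0]
grip_width: 0.0247
```

```bash
python3 - <<'E'
from h import *
o,M=cur(); print("seat",o["tcp_pos"][2]-.2374)
E
```

```text
t 9.75 tcp [ 0.4442 -0.2151  0.353 ] psi -73.92deg tilt 0.02 F [ 0.67  0.7  -0.99] M [ 0.37 -0.14  0.01] w 0.0247 q [ 0.47  0.25 -0.17  2.02  0.05  0.87 -1.02]
seat 0.11555521576657896
```

>>> step_arm(xyz=[[0, 0.003, 0], [0, 0.003, 0], [0, 0.003, 0]], rotation=[[0, 0, 0], [0, 0, 0], [0, 0, 0]])

```text
clock: 10.12
tcp_pos: [0.4443, -0.215, 0.3523]
orientation: [-1.329, 1.0, -1.0]
contact_force: [-0.4, 2.2, 0.9]
grip_width: 0.0245
```

```bash
python3 - <<'E'
from h import *
o,M=cur(); print("seat",o["tcp_pos"][2]-.2374)
f=r.grab_frame("scene");cv2.imwrite("pics/s8.png",cv2.resize(f["pixels"][160:290,310:450,::-1],None,fx=4.5,fy=4.5,interpolation=cv2.INTER_CUBIC))
E
```

```text
t 10.12 tcp [ 0.4443 -0.215   0.3523] psi -73.91deg tilt 0.02 F [-0.37  2.23  0.9 ] M [0.68 0.06 0.  ] w 0.0245 q [ 0.47  0.25 -0.17  2.03  0.06  0.87 -1.02]
seat 0.11486208001092074
```

View pics/s8.png

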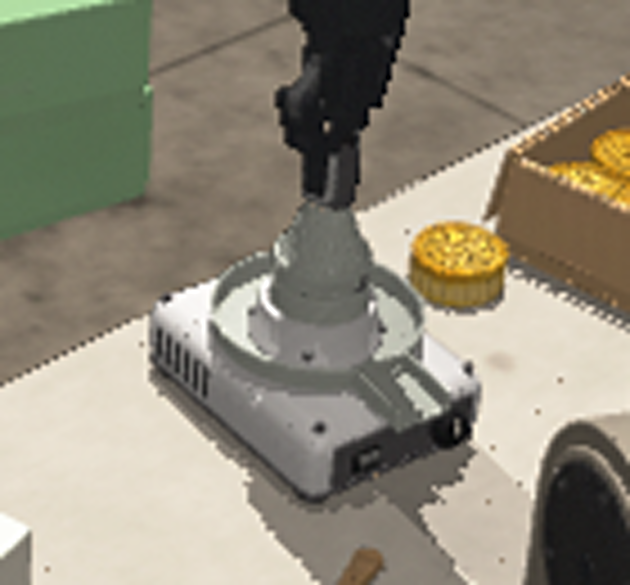

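>>> step_arm(xyz=[[-0.003, 0, 0.001], [-0.003, 0.002, 0.001], [-0.003, 0.004, 0.001], [-0.003, 0.004, 0.001]], rotation=[[0, 0, 0], [0, 0, 0], [0, 0, 0], [0, 0, 0]])

```text
clock: 10.68
tcp_pos: [0.4443, -0.2143, 0.3509]
orientation: [-1.329, 1.0, -1.0]
contact_force: [-0.2, -0.8, 0.6]
grip_width: 0.0243
```

```bash
python3 - <<'E'
from h import *
o,M=cur(); print("seat",o["tcp_pos"][2]-.2374)
E
```

```text
t 10.68 tcp [ 0.4443 -0.2143  0.3509] psi -73.92deg tilt 0.01 F [-0.2  -0.76  0.58] M [-0.31 -0.07  0.02] w 0.0243 q [ 0.47  0.25 -0.17  2.03  0.06  0.87 -1.02]
seat 0.11346650804225833
```

>>> step_arm(xyz=[[0.001, 0.003, 0], [0.001, 0.006, 0], [0.001, 0.006, 0]], rotation=[[0, 0, 0], [0, 0, 0], [0, 0, 0]])

```text
clock: 11.05
tcp_pos: [0.4441, -0.2145, 0.3481]
orientation: [-1.329, 1.001, -0.999]
contact_force: [2.2, -1.7, -10.7]
grip_width: 0.0247
```

```bash
python3 - <<'E'
from h import *
o,M=cur(); print("seat",o["tcp_pos"][2]-.2374)
f=r.grab_frame("wrist");cv2.imwrite("pics/w9.png",f["pixels"][:,:,::-1])
E
```

```text
t 11.05 tcp [ 0.4441 -0.2145  0.3481] psi -73.92deg tilt 0.07 F [  2.19  -1.75 -10.7 ] M [-0.36 -0.67 -0.  ] w 0.0247 q [ 0.47  0.26 -0.17  2.03  0.06  0.86 -1.02]
seat 0.11069097386253407
```

View pics/w9.png

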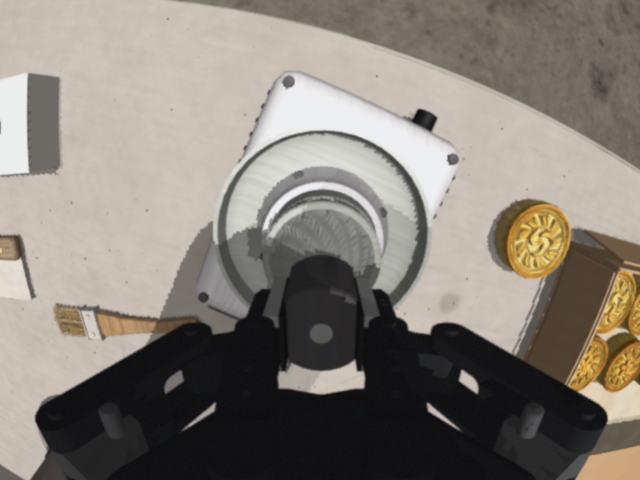

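>>> step_arm(xyz=[[0, 0.002, -0.001], [0, 0.004, -0.001], [0, 0.004, -0.001]], rotation=[[0, 0, 0], [0, 0, 0], [0, 0, 0]])

```text
clock: 11.48
tcp_pos: [0.444, -0.2146, 0.3475]
orientation: [-1.329, 1.0, -1.0]
contact_force: [0.7, 0.1, -0.0]
grip_width: 0.0246
```

```bash
python3 - <<'E'
from h import *
o,M=cur(); print("seat",o["tcp_pos"][2]-.2374)
E
```

```text
t 11.47 tcp [ 0.444  -0.2146  0.3475] psi -73.92deg tilt 0.02 F [ 0.71  0.1  -0.  ] M [-0.08 -0.32  0.02] w 0.0246 q [ 0.47  0.26 -0.17  2.03  0.06  0.86 -1.02]
seat 0.1100576254505422
```

>>> step_arm(xyz=[[0, 0.003, 0], [0, 0.005, 0], [0, 0.005, 0]], rotation=[[0, 0, 0], [0, 0, 0], [0, 0, 0]])

```text
clock: 11.85
tcp_pos: [0.4443, -0.2147, 0.3474]
orientation: [-1.329, 1.0, -1.001]
contact_force: [-3.1, -0.3, 9.4]
grip_width: 0.0248
```

```bash
python3 - <<'E'
from h import *
o,M=cur(); print("seat",o["tcp_pos"][2]-.2374)
E
```

```text
t 11.85 tcp [ 0.4443 -0.2147  0.3474] psi -73.94deg tilt 0.05 F [-3.07 -0.28  9.42] M [0.49 0.6  0.01] w 0.0248 q [ 0.47  0.26 -0.17  2.03  0.06  0.86 -1.02]
seat 0.10997953445471997
```

>>> step_arm(xyz=[[0, -0.001, 0], [0, -0.001, 0], [0, -0.001, 0], [0, -0.001, 0], [0, -0.001, 0], [0, -0.001, 0]], rotation=[[0, 0, 0], [0, 0, 0], [0, 0, 0], [0, 0, 0], [0, 0, 0], [0, 0, 0]], grip=0)

```text
clock: 12.6
tcp_pos: [0.4443, -0.2147, 0.3476]
orientation: [-1.329, 1.0, -1.001]
contact_force: [0.6, -0.7, 0.1]
grip_width: 0.0855
```

```bash
python3 - <<'E'
from h import *
o,M=cur()
f=r.grab_frame("wrist");cv2.imwrite("pics/w10.png",f["pixels"][:,:,::-1])
E
```

```text
t 12.60 tcp [ 0.4443 -0.2147  0.3476] psi -73.94deg tilt 0.03 F [ 0.63 -0.73  0.06] M [ 0.02 -0.01  0.02] w 0.0855 q [ 0.47  0.26 -0.17  2.03  0.06  0.86 -1.02]
```

View pics/w10.png

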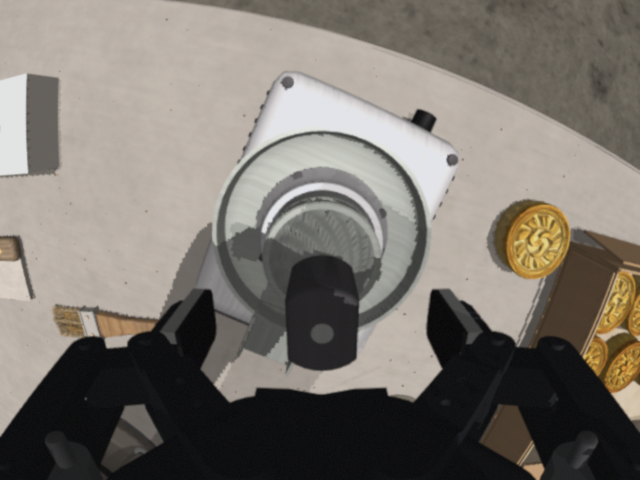

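Released, with the head standing in place. Retreating straight up.

>>> step_arm(xyz=[[0, -0.1, 0], [0, -0.25, 0], [0, -0.4, 0], [0, -0.4, 0], [0, -0.4, 0]], rotation=[[0, 0, 0], [0, 0, 0], [0, 0, 0], [0, 0, 0], [0, 0, 0]])

```text
clock: 13.28
tcp_pos: [0.4439, -0.2146, 0.4672]
orientation: [-1.329, 1.0, -1.001]
contact_force: [0.4, 0.2, 0.1]
grip_width: 0.0853
```

```bash
python3 - <<'E'
from h import *
o,M=cur()
w=r.grab_frame("wrist");print(wproj(w,o,M,(.443,-.215,.202)), "dot if flush")
f=r.grab_frame("scene");cv2.imwrite("pics/s11.png",cv2.resize(f["pixels"][180:300,225:435,::-1],None,fx=3.8,fy=3.8,interpolation=cv2.INTER_CUBIC))
cv2.imwrite("pics/w11.png",w["pixels"][:,:,::-1])
P=np.array([.443,-.215,.202]);u,v=proj(f,P);print("scene dot expected in crop",(u-225+.5)*3.8,(v-180+.5)*3.8, "6mm higher", (proj(f,P+[0,0,.006])-[224.5,179.5])*3.8)
E
```

```text
t 13.28 tcp [ 0.4439 -0.2146  0.4672] psi -73.94deg tilt 0.02 F [0.37 0.16 0.14] M [ 0.05 -0.01  0.01] w 0.0853 q [ 0.48  0.13 -0.17  1.89  0.02  1.13 -0.99]
(np.float64(321.88828386504434), np.float64(238.91411646615563)) dot if flush
scene dot expected in crop 605.2016673686913 58.43990902611922 6mm higher [605.91718026  51.68853537]
```

View pics/s11.png

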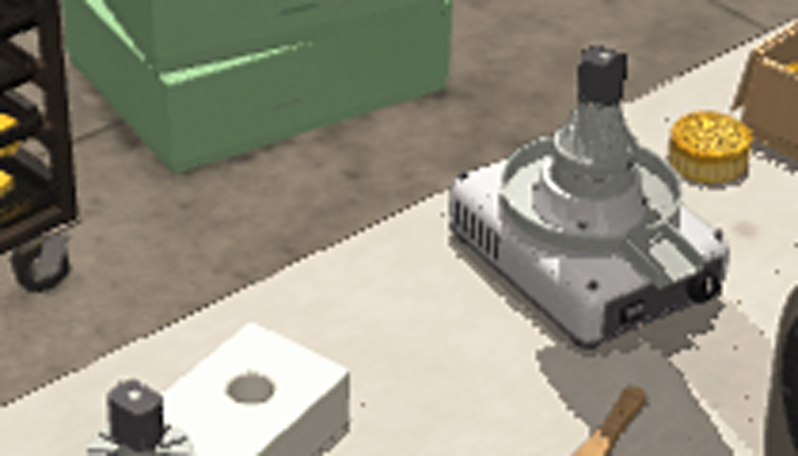

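View pics/w11.png

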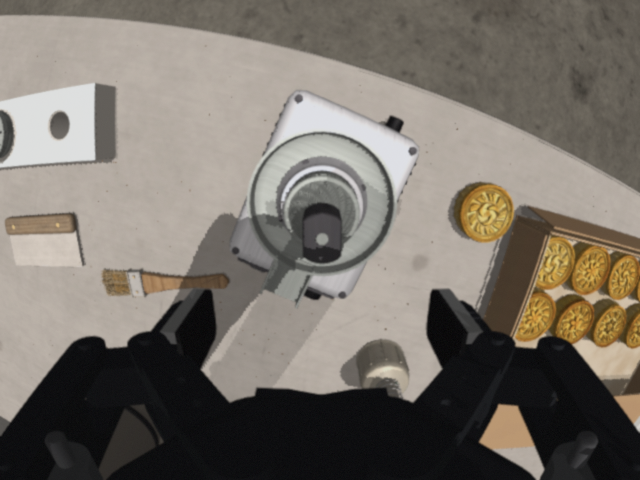

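```bash
python3 - <<'E'
from h import *
print(r.hand_in())
E
```

```text
the job is handed in; nothing more can be done
None
```

I fitted the cone head to the mill, released it and handed the job in about 13 s into the run. The hand-in gives no verdict.

**What I did:** I gripped the cone by its flats and lifted it out of the stand. From the wrist camera I found the spindle axis and the dog line (about 16°), and turned the slot to match before lowering. The slot dropped straight over the dogs, so no turning on them was needed. I then pressed with light force until the catch snapped and drew the head down.

**Last checks:**
- **Seating:** A further press took the wrist reading from about 0 to 9 N with almost no movement (about 0.1 mm). The arm's height put the flange within about 0.1 mm of the spindle nose.
- **Position:** In both the scene and wrist pictures, the dot on top of the grip was within a few pixels of where it should be for a flush, centred head. I did not measure uprightness separately.
- **Other objects:** The stand, disc head and moon cake looked unmoved, but I did not measure them. The tape roll was outside the final views, and the arm never went near it.
- **Contact:** After I withdrew, the gripper was clear and the wrist force was about 0.

**Disagreements:** The top and scene cameras differed from the wrist camera by up to about 6 mm, so I used the wrist values. The shank met a small sideways force of about 2 N on the way in, which I removed with a shift of about 0.8 mm.

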